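Put the particle-sizing bench back in order

TASK

After the measurement, put the four things on the bench back in their own places: the amber bottle in the middle of the amber saucer, the spray can in the middle of the red saucer, the blue-lidded jar on the blue pad inside its white ring, and the measuring cell in the rectangular yellow-floored tray, lengthwise along it. Each must end standing upright and flat on the floor of its place, without being tipped over on the way, and the porcelain mortar must stay where it is.

Things in the scene. Friction and masses are not known exactly. Their poses are not given: they have to be found in the camera images.
- bottle: Amber-brown glass reagent bottle with a black screw cap. Body 58 mm diameter up to 70 mm height, tapering to a neck of 33 mm diameter (80 to 92 mm height); cap 38 mm diameter, from 92 to 120 mm height (the total). About 0.22 kg. Loose, stands upright on the table. Origin: centre of its underside, z up.
- can: White air-duster spray can with a red band and a red spray head. Body 52 mm diameter, straight from the bottom up to 118 mm height, shoulder to 128 mm, red head 32 mm diameter from 128 to 150 mm height (the total), with a small nozzle out to 25 mm from the axis near the top. About 0.2 kg. Loose, stands upright on the table. Origin: centre of its underside, z up.
- jar: White plastic sample jar with a blue lid. 54 mm diameter up to 42 mm height, lid 56 mm diameter from 42 to 60 mm height (the total). About 0.12 kg. Loose, stands upright on the table. Origin: centre of its underside, z up.
- cell: Optical measuring cell: black block with a round glass window in its long sides, 64 mm (its x) by 38 mm (its y) by 46 mm high, topped by a centred yellow grip bar 40 mm (x) by 18 mm (y) from 46 to 62 mm height (the total). About 0.18 kg. Which end is which does not matter. Loose, stands upright on the table. Origin: centre of its underside, z up.
- bottle_place: Bottle saucer: round amber-brown dish with a lighter orange-brown floor. Inside diameter 78 mm, outside 86 mm; floor 4 mm above the table, rim 12 mm above the table. Fixed to the table. Origin: centre of its underside, z up.
- can_place: Can saucer: round red dish. Inside diameter 72 mm, outside 80 mm; floor 4 mm above the table, rim 12 mm above the table. Fixed to the table. Origin: centre of its underside, z up.
- jar_place: Jar pad: flat round blue pad with a thin white ring drawn on it. Pad diameter 88 mm, 4 mm thick (no rim); the white ring's inside diameter is 76 mm. Fixed to the table. Origin: centre of its underside, z up.
- cell_place: Cell tray: rectangular black tray with a yellow floor. Outside 92 mm (its x) by 66 mm (its y), walls 4 mm thick, so 84 by 58 mm inside; floor about 4 mm above the table, rim 12 mm above the table. The cell's long side lies along the tray's long side (x). Fixed to the table. Origin: centre of its underside, z up.
- mortar: White porcelain mortar, an open empty bowl, 84 mm diameter at the rim, 45 mm high, about 0.4 kg. It has no place to go: leave it where it stands. Loose, stands upright on the table. Origin: centre of its underside, z up.
Things that resemble listed ones, but are neither listed nor needed, are in the scene too. Several things have the shape of the jar; the one meant has the colours described above.

How it is judged:
By the outcome, as a careful person would: the job done as asked, in the order asked, and still so for the second after the job is handed in, with the robot touching nothing.
It also fails if it takes over 104 s, if anything falls off the work surface, if the arm or the gripper's body presses on something with over 40 N, if the wrist force passes 120 N, or if a joint passes its speed limit or range.

ROBOT

A 6-joint arm with a two-finger parallel gripper is mounted at the origin on the work surface. World frame = base frame: x ahead of the robot, y to its left, z up, the work surface at z = 0. Lengths are in m, angles in degrees, forces in N, time in s.
With the tool pointing down it reaches from about 0.325 to 0.85 m from the base axis. Payload 15.5 kg.
Tool frame: the origin (TCP) lies midway between the tips of the shut fingers; the grasp point (between the pads) lies 19 mm behind it; z points along the fingers, y is the line along which they close (so a half turn about z gives the same grasp; the last joint's range is limited). The gripper opens to 91 mm and grips with 3 to 60 N. Pads are 32 mm wide; open, the fingers measure 118 mm over their backs; the gripper's body (76 mm by 178 mm) begins 60 mm behind the grasp point.
Start: joints at [-73.768, 28.281, 77.091, -0, 74.628, -5.472], TCP at [0.231, -0.581, 0.214] pointing down, gripper open.
Joint ranges: [-166.48, 166.48], [-47.26, 123.95], [12.59, 153.08], [-70.14, 250.14], [6.76, 159.57], [-176.63, 176.63]. Speed limits (degrees/s): [108.29, 108.29, 147.25, 172.46, 172.46, 172.46].

INTERFACE

Orientations are given as a 3x3 rotation matrix whose columns are the frame's x, y, z axes.
In Python, from bench import ctrl gives the robot as it stands. The module is installed in compiled form; this text tells all that it offers. Calls block until the motion is done:
- ctrl.goto(position, orientation): joint-space move of the TCP to a pose.
- ctrl.move_l(position, vel=0.15, ori=None, contact_N=None): straight line of the TCP; ori=None keeps the orientation; vel is the mean speed in m/s. With contact_N (N) it stops when the force on the tool has changed by that much, and returns True; else False.
- ctrl.movej(angles): joint-space move.
- ctrl.command_gripper(opening): opening from 0.0 (shut) to 1.0 (fully open); the grip force is fixed at half the most; returns when the fingers have stopped.
- ctrl.sleep(seconds).
- ctrl.ik(position, orientation): joint angles nearest the present ones, or None.
- ctrl.read_camera(name): name is "scene" or "top"; returns the picture (400x640x3 uint8, blue, green, red); there is no depth.
- ctrl.camera_params(name): a dict with "fx", "fy", "cx", "cy" (pixels), "D" ([k1, k2, p1, p2, k3] as OpenCV has them; the pictures are not rectified), "pose" (4x4, takes a point from camera to world coordinates). Camera axes: x right, y up, looking along -z (the intrinsics and any distortion apply to the point x, -y, -z); pixel columns grow to the right and rows downward; lengths in m; the calibration is good to about 2 mm. A picture is of the moment at which its call begins. camera_params takes no time and is no camera call.
A pose or a line that the arm cannot do raises ctrl.MotionError and nothing moves.
- ctrl.sign_off(): hands the job in; it is judged then, once.
Readings, each from a call of its own:
- ctrl.current_t(): time.
- ctrl.current_q(): joint angles.
- ctrl.current_dq(): joint speeds.
- ctrl.current_effort(): joint torques, N m.
- ctrl.current_tool_pos(): TCP position.
- ctrl.current_eef_rot(): TCP orientation.
- ctrl.current_contact_force(): force on the tool from outside, world axes, zero at the start.
- ctrl.current_wrist_torque(): the same for the moment, N m.
- ctrl.current_grip_width(): opening from 0.0 (shut) to 1.0 (fully open).
- ctrl.current_grasp_force(): force on a finger pad.
Only numpy, scipy, OpenCV 4.12 (cv2) and the standard library are available. Lean on these libraries where they do the work, as an engineer would, in place of code of your own. Each camera call takes 0.05 s, during which the arm holds its last target. There are 200 camera calls.

## Working session

There is one attempt and no reset: what is moved stays moved. The work goes in short steps, each a Python script; the robot and the scene stay as the last script left them, time stands still between calls to the robot, and variables do not carry over. Pictures are saved under pics/ and viewed, at most 14 in all, crops included, and the job is handed in when it is done.

```bash
mkdir -p pics
python3 - <<'E'
from bench import ctrl
import cv2
for n in("scene","top"):
    cv2.imwrite(f"pics/{n}0.png",ctrl.read_camera(n)); p=ctrl.camera_params(n)
    print(n,p)
print(ctrl.current_eef_rot(),ctrl.current_t())
E
```

```text
scene {'fx': 383.7340654761097, 'fy': 383.7340654761097, 'cx': 319.26986890031037, 'cy': 203.3217526856461, 'D': array([-0.03586192,  0.        ,  0.        ,  0.        ,  0.        ]), 'pose': array([[ 0.40607593, -0.60514337,  0.68476554,  1.32966972],
       [ 0.91369843,  0.28201997, -0.2926088 , -0.38976479],
       [-0.01604728,  0.74449059,  0.66744007,  0.83547315],
       [ 0.        ,  0.        ,  0.        ,  1.        ]])}
top {'fx': 505.5327676150293, 'fy': 505.5327676150293, 'cx': 314.19855125418803, 'cy': 197.30912074372384, 'D': array([0.04410827, 0.        , 0.        , 0.        , 0.        ]), 'pose': array([[-2.42108208e-03,  9.82299672e-01, -1.87300542e-01,
         1.69449209e-01],
       [-9.99917602e-01, -1.68018252e-05,  1.28370058e-02,
        -4.62367214e-02],
       [ 1.26066396e-02,  1.87316189e-01,  9.82218773e-01,
         1.70156872e+00],
       [ 0.00000000e+00,  0.00000000e+00,  0.00000000e+00,
         1.00000000e+00]])}
[[ 9.29112346e-01  3.69797455e-01 -3.02665492e-04]
 [ 3.69797561e-01 -9.29111740e-01  1.06725868e-03]
 [ 1.13459481e-04 -1.10352817e-03 -9.99999385e-01]] 0.1
```

View pics/scene0.png

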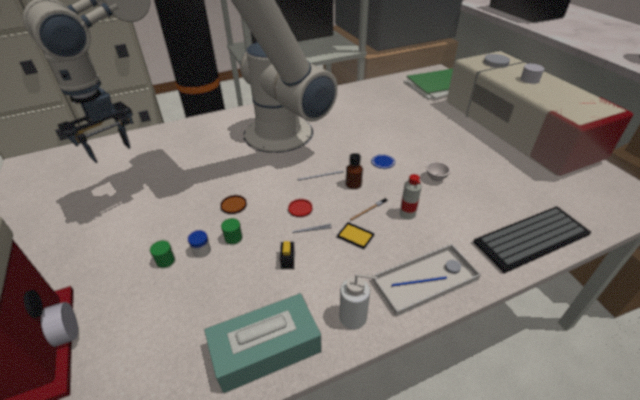

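View pics/top0.png

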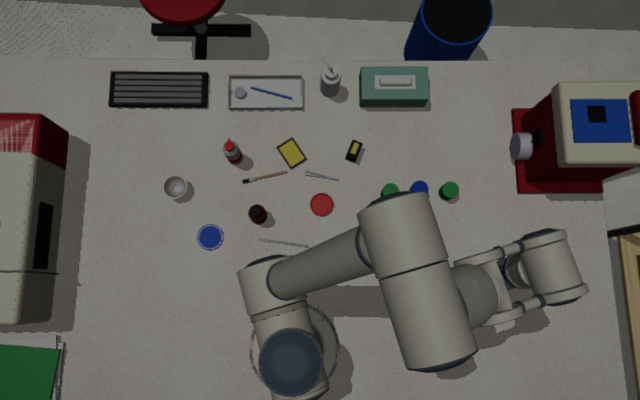

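The scene view shows the bottle (355,170), can (411,196), cell (287,253), mortar (437,172), amber saucer (233,204), red saucer (300,208), blue pad (383,161) and tray (355,235). There are three jar-shaped things: (162,253) with a green lid, (198,241) with a blue lid and (231,231) with a green lid. Only the one at (198,241) has a blue lid on a white body, so I'll confirm it in a crop.

```bash
cat > h.py <<'E'
import cv2, numpy as np
from bench import ctrl
def ray(n,uv):
    p=ctrl.camera_params(n); K=np.array([[p['fx'],0,p['cx']],[0,p['fy'],p['cy']],[0,0,1]])
    x,y=cv2.undistortPoints(np.array([[uv]],float),K,np.array(p['D']))[0,0]
    return p['pose'][:3,3], p['pose'][:3,:3]@np.array([x,-y,-1])
def pix(n,uv,z):
    o,d=ray(n,uv); return (o+d*(z-o[2])/d[2])[:2]
def blobs(img,lo,hi,roi=None,amin=12):
    h=cv2.cvtColor(img,cv2.COLOR_BGR2HSV); m=cv2.inRange(h,lo,hi)
    if roi: k=np.zeros_like(m); a,b,c,d=roi; k[b:d,a:c]=255; m&=k
    return [c for c in sorted(cv2.findContours(m,cv2.RETR_EXTERNAL,cv2.CHAIN_APPROX_NONE)[0],key=cv2.contourArea)[::-1] if cv2.contourArea(c)>amin]
E
python3 - <<'E'
from h import *
R={'scene':(130,140,460,285),'top':(150,125,470,260)}
C={'red':((0,150,70),(6,255,255)),'orange':((7,120,40),(18,255,255)),'yellow':((19,130,80),(33,255,255)),'blue':((100,130,60),(125,255,255)),'green':((50,120,40),(90,255,255))}
for n in R:
    im=cv2.imread(f'pics/{n}0.png'); a,b,c,d=R[n]
    cv2.imwrite(f'pics/{n}0c.png',cv2.resize(im[b:d,a:c],None,fx=2.4,fy=2.4,interpolation=cv2.INTER_CUBIC))
    for k,(lo,hi) in C.items():
        for q in blobs(im,lo,hi,R[n]):
            x=q[:,0]; (u,v),s,an=cv2.minAreaRect(q); M=cv2.moments(q);m=(M['m10']/M['m00'],M['m01']/M['m00'])
            print(n,k,int(M['m00']),'cen %.1f %.1f'%m,'bbox',x.min(0),x.max(0),'z4',pix(n,m,.004).round(4),'z60',pix(n,m,.06).round(4))
E
```

```text
scene red 264 cen 299.8 207.6 bbox [289 200] [311 215] z4 [ 0.469  -0.0904] z60 [ 0.527  -0.1106]
scene red 66 cen 408.6 207.0 bbox [402 201] [416 211] z4 [0.6135 0.2267] z60 [0.6618 0.1851]
scene red 57 cen 414.0 178.9 bbox [410 175] [418 183] z4 [0.4997 0.3253] z60 [0.5556 0.2771]
scene orange 290 cen 233.1 204.0 bbox [221 196] [245 212] z4 [ 0.3609 -0.2817] z60 [ 0.4262 -0.289 ]
scene orange 158 cen 354.8 175.3 bbox [347 165] [361 187] z4 [0.3942 0.1485] z60 [0.4572 0.1123]
scene yellow 375 cen 355.4 234.7 bbox [339 224] [371 245] z4 [0.6495 0.0154] z60 [ 0.6953 -0.0119]
scene yellow 84 cen 286.1 247.9 bbox [282 242] [290 254] z4 [ 0.6119 -0.19  ] z60 [ 0.6603 -0.2034]
scene blue 203 cen 197.5 238.5 bbox [189 231] [206 246] z4 [ 0.467  -0.4176] z60 [ 0.5251 -0.4157]
scene blue 136 cen 383.0 160.8 bbox [374 156] [392 166] z4 [0.3613 0.2837] z60 [0.4265 0.2384]
scene green 362 cen 161.9 253.4 bbox [151 241] [172 266] z4 [ 0.4826 -0.5232] z60 [ 0.5397 -0.5142]
scene green 307 cen 231.3 230.5 bbox [222 219] [240 242] z4 [ 0.4766 -0.3169] z60 [ 0.534  -0.3218]
top red 362 cen 321.3 204.1 bbox [311 193] [332 215] z4 [ 0.4696 -0.0928] z60 [ 0.4597 -0.0912]
top red 56 cen 228.9 145.2 bbox [225 139] [233 150] z4 [0.6774 0.2273] z60 [0.6606 0.2183]
top yellow 336 cen 291.2 152.9 bbox [279 140] [304 166] z4 [0.6504 0.0113] z60 [0.6345 0.0094]
top yellow 44 cen 354.3 148.0 bbox [351 143] [358 153] z4 [ 0.6682 -0.2086] z60 [ 0.6517 -0.2032]
top blue 336 cen 209.7 236.6 bbox [199 226] [220 247] z4 [0.3589 0.2823] z60 [0.3527 0.2715]
top blue 129 cen 419.5 186.6 bbox [412 181] [427 192] z4 [ 0.5305 -0.4302] z60 [ 0.5186 -0.4175]
top green 178 cen 449.8 189.5 bbox [442 182] [457 197] z4 [ 0.5203 -0.5335] z60 [ 0.5088 -0.5175]
top green 117 cen 389.3 189.3 bbox [382 184] [398 195] z4 [ 0.5211 -0.3264] z60 [ 0.5095 -0.3171]
```

View pics/scene0c.png

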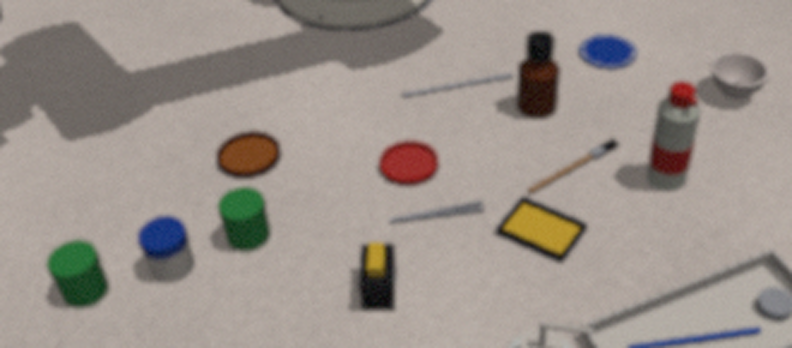

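View pics/top0c.png

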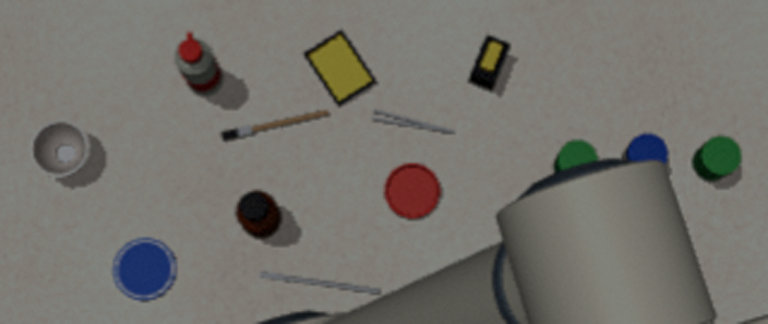

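The crops confirm the choice: the jar at scene (198,240) has a blue lid on a white body, and both neighbours are all green. Next I'll get the exact bottle, can, cell and tray poses.

Run:
```python
from h import *
def tri(a,b):
    (o1,d1),(o2,d2)=ray('scene',a),ray('top',b)
    s=np.linalg.lstsq(np.c_[d1,-d2],o2-o1,rcond=None)[0]; p,q=o1+s[0]*d1,o2+s[1]*d2
    return ((p+q)/2).round(4),np.linalg.norm(p-q).round(4)
S,T=cv2.imread('pics/scene0.png'),cv2.imread('pics/top0.png')
def cen(im,lo,hi,roi):
    q=blobs(im,lo,hi,roi,8)[0]; M=cv2.moments(q); return (M['m10']/M['m00'],M['m01']/M['m00']),q
D=((0,0,0),(180,255,38))
c1,q=cen(S,*D,(345,150,366,166)); c2,q2=cen(T,*D,(245,200,272,225))
print('cap',c1,q[:,0].min(0),q[:,0].max(0),c2,q2[:,0].min(0),q2[:,0].max(0),tri(c1,c2),pix('top',c2,.12))
print('canhead',tri((414,178.9),(228.9,145.2)),pix('top',(228.9,145.2),.145),pix('scene',(414,178.9),.139))
print('canband',[pix('scene',(408.6,207),z).round(4) for z in (.02,.03,.04)])
for n,im,roi,nm,z in(('scene',S,(335,220,380,250),'tray',.004),('top',T,(275,135,310,170),'tray',.004),('top',T,(345,138,365,156),'bar',.062)):
    _,q=cen(im,(19,110,60),(33,255,255),roi)
    w=np.array([pix(n,p,z) for p in q[:,0].astype(float)],np.float32)*1000
    print(n,nm,cv2.minAreaRect(w),cv2.boxPoints(cv2.minAreaRect(w)).round(0).tolist())
# cell full (dark or yellow) silhouette in top
h=cv2.cvtColor(T,cv2.COLOR_BGR2HSV); m=cv2.inRange(h,*D)|cv2.inRange(h,(19,110,60),(33,255,255)); k=np.zeros_like(m);k[135:170,340:370]=m[135:170,340:370]
q=max(cv2.findContours(k,0,1)[0],key=cv2.contourArea); w=np.array([pix('top',p,.046) for p in q[:,0].astype(float)],np.float32)*1000
print('cell',cv2.minAreaRect(w))
x=np.hstack([cv2.resize(T[130:170,215:245],None,fx=8,fy=8,interpolation=3),cv2.resize(T[135:175,340:370],None,fx=8,fy=8,interpolation=3),cv2.resize(T[195:235,242:272],None,fx=8,fy=8,interpolation=3)])
cv2.imwrite('pics/c3.png',np.clip(x*1.8,0,255).astype('uint8'))
```

```text
cap (354.4761904761904, 160.03508771929822) [351 155] [358 165] (258.1042163882259, 213.85600636435956) [250 205] [266 223] (array([0.4243, 0.119 , 0.0969]), np.float64(0.0136)) [0.41782884 0.1104427 ]
canhead (array([0.6368, 0.2061, 0.1416]), np.float64(0.0019)) [0.63523852 0.20471296] [0.63434704 0.209334  ]
canband [array([0.6273, 0.2149]), array([0.6359, 0.2075]), array([0.6445, 0.2001])]
scene tray ((649.1300048828125, 15.067848205566406), (87.84917449951172, 60.312557220458984), 33.19656753540039) [[596.0, 16.0], [629.0, -34.0], [702.0, 14.0], [669.0, 64.0]]
top tray ((650.6788330078125, 11.03045654296875), (84.37078857421875, 58.3856201171875), 33.16843032836914) [[599.0, 12.0], [631.0, -36.0], [702.0, 10.0], [670.0, 59.0]]
top bar ((652.47607421875, -202.95681762695312), (19.355695724487305, 40.882225036621094), 68.01480102539062) [[630.0, -204.0], [668.0, -220.0], [675.0, -202.0], [637.0, -186.0]]
cell ((646.0970458984375, -201.47232055664062), (33.970458984375, 71.86247253417969), 67.1759033203125)
```

View pics/c3.png

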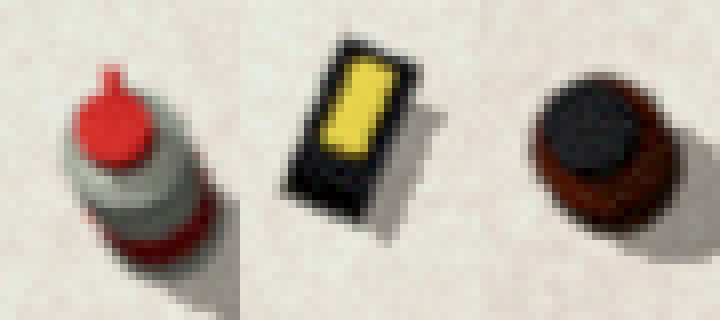

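The enlarged crop gives the can head centre, without the nozzle, at top (228.6,145.5), and the cap centre at top (255.3,210.4). The cell's yellow bar runs at about -23°. I'll place the bottle first.

```bash
cat >> h.py <<'E'
def Rd(a):
    y=np.array([np.cos(a),np.sin(a),0]); z=np.array([0,0,-1.]); return np.c_[np.cross(y,z),y,z]
def ori(xy,a,z):
    c=[(abs(q[5]),k) for k in (0,1) if (q:=ctrl.ik([*xy,z],Rd(a+k*np.pi))) is not None]
    return Rd(a+min(c)[1]*np.pi)
def rad(xy): return np.arctan2(xy[1],xy[0])
def pick(xy,tz,a=None,hi=.22,lift=.24):
    R=ori(xy,rad(xy) if a is None else a,hi)
    ctrl.command_gripper(1.0)
    ctrl.goto([*xy,hi],R); hit=ctrl.move_l([*xy,tz],vel=.12,contact_N=8)
    f0=ctrl.current_contact_force()
    if hit: print('HIT',ctrl.current_tool_pos()); return
    ctrl.command_gripper(0.0)
    print('grip w mm',91*ctrl.current_grip_width(),'F',ctrl.current_grasp_force())
    ctrl.move_l([*xy,lift],vel=.15); print('lifted w',91*ctrl.current_grip_width(),ctrl.current_grasp_force(),'dF',ctrl.current_contact_force()-f0,'t',ctrl.current_t())
def place(xy,tz,a=None,hi=.24,up=.24):
    R=ori(xy,rad(xy) if a is None else a,hi)
    ctrl.goto([*xy,hi],R); ctrl.move_l([*xy,tz+.012],vel=.15)
    hit=ctrl.move_l([*xy,tz-.004],vel=.02,contact_N=4)
    print('contact',hit,ctrl.current_tool_pos()[2]-tz)
    ctrl.command_gripper(1.0); ctrl.move_l([*xy,up],vel=.15); print('t',ctrl.current_t())
E
python3 - <<'E'
from h import *
a,b=pix('top',(255.3,210.4),.12),pix('scene',(354.9,160),.106)
print(a,b); xy=(a+b)/2
c=pix('top',(228.6,145.5),.15); print('can',c)
pick(xy,.047)
for n in("scene","top"): cv2.imwrite(f"pics/{n}1.png",ctrl.read_camera(n))
E
```

```text
[0.42889356 0.11949611] [0.43731102 0.12087012]
can [0.63275159 0.20482748]
grip w mm 57.33298461684822 F 30.001378575107083
lifted w 57.37019165426828 29.99335214844905 dF [-0.11810959 -0.25123039 -3.03987315] t 6.5417
```

View pics/scene1.png

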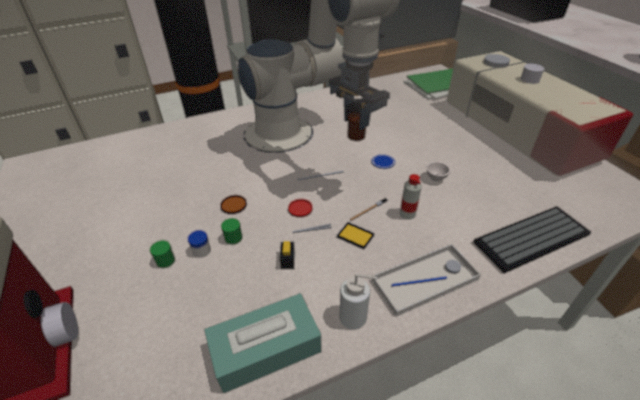

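View pics/top1.png

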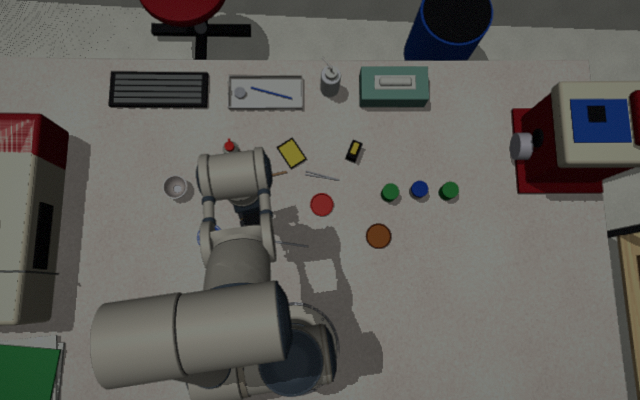

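The bottle hangs upright in the gripper. The amber saucer at top (378,236) and the blue jar at top (419,189) are now clear of the arm. Next: measure these two, place the bottle and pick the can.

Run:
```python
from h import *
T=cv2.imread('pics/top1.png')
def c(lo,hi,roi):
    M=cv2.moments(blobs(T,lo,hi,roi)[0]); return M['m10']/M['m00'],M['m01']/M['m00']
s=pix('top',c((7,120,40),(18,255,255),(360,220,400,250)),.006); j=pix('top',c((100,130,60),(125,255,255),(405,175,435,205)),.055)
print('saucer',s,'jar',j)
xy=(s+[.361,-.282])/2
place(xy,.051)
pick(np.array([.6335,.2055]),.078,hi=.26,lift=.28)
for n in("scene","top"): cv2.imwrite(f"pics/{n}2.png",ctrl.read_camera(n))
cv2.imwrite('pics/c4.png',np.hstack([cv2.resize(cv2.imread('pics/scene2.png')[60:260,180:460],None,fx=1.4,fy=1.4),cv2.resize(cv2.imread('pics/top2.png')[60:260,180:460],None,fx=1.4,fy=1.4)]))
```

```text
saucer [ 0.36143961 -0.2837813 ] jar [ 0.51342565 -0.41842349]
contact True -0.00030487152057332573
t 12.1917
grip w mm 51.391416248161654 F 29.93204679340124
lifted w 51.25566102396544 29.924522093497217 dF [ 0.11931671 -0.23063848 -1.85033353] t 18.2833
```

View pics/c4.png

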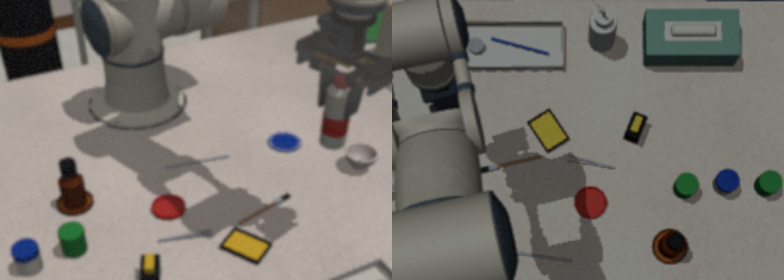

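The bottle stands in its saucer (top crop 670,246) and the can hangs upright. Next: place the can, then move the jar to its pad.

Run:
```python
from h import *
place(np.array([.4693,-.0916]),.082,hi=.28,up=.27)
pick(np.array([.516,-.417]),.028,hi=.2,lift=.26)
place(np.array([.360,.283]),.032,hi=.26)
ctrl.goto([.45,.10,.3],ctrl.current_eef_rot())
for n in("scene","top"): cv2.imwrite(f"pics/{n}3.png",ctrl.read_camera(n))
cv2.imwrite('pics/c5.png',np.hstack([cv2.resize(cv2.imread('pics/scene3.png')[100:280,180:460],None,fx=1.4,fy=1.4),cv2.resize(cv2.imread('pics/top3.png')[100:280,180:460],None,fx=1.4,fy=1.4)]))
```

```text
contact True -0.00030553754027703994
t 23.8333
grip w mm 54.76523045157567 F 30.000298619270325
lifted w 54.97016905962024 29.9998140335083 dF [ 0.47703332  0.18836591 -0.50558484] t 29.2417
contact True -0.0003158046351047772
t 36.2333
```

View pics/c5.png

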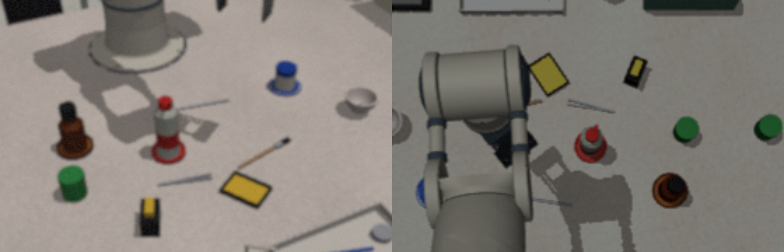

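The bottle and can are in their saucers, and the jar is on its pad. The last one is the cell.

Run:
```python
from h import *
r=np.radians
pick(np.array([.655,-.2035]),.022,a=r(67.5),hi=.24,lift=.2)
place(np.array([.650,.0125]),.026,a=r(123.2),hi=.2,up=.25)
ctrl.goto([.50,-.35,.35],ori([.5,-.35],rad([.5,-.35]),.35))
S,T=[ctrl.read_camera(n) for n in("scene","top")]
cv2.imwrite("pics/top4.png",T)
cv2.imwrite('pics/c6.png',np.hstack([cv2.resize(S[130:270,200:460],None,fx=1.5,fy=1.8),cv2.resize(T[130:270,180:440],None,fx=1.5,fy=1.8)]))
```

```text
grip w mm 37.82880775509963 F 29.999907910823822
lifted w 37.957698954708874 29.999427795410156 dF [-0.09196414 -0.27343306 -1.6614522 ] t 42.95
contact True -0.0003085628755558588
t 49.5833
```

View pics/c6.png

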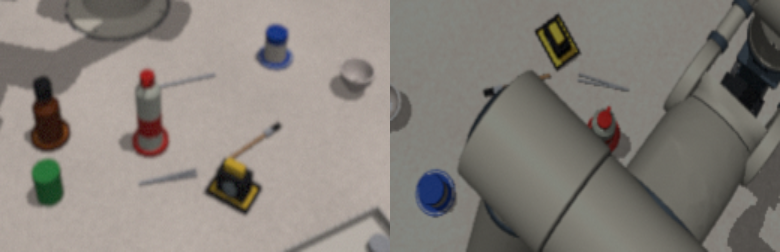

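Everything looks seated: the cell lies along the tray (top crop 558,38) and the jar is on its pad (435,192). One enlarged check of the centring before I hand in.

Run:
```python
from h import *
T=cv2.imread('pics/top4.png');S=ctrl.read_camera('scene');P=cv2.imread('pics/top3.png')
f=lambda I,u,v:cv2.resize(I[v-19:v+19,u-19:u+19],(250,250),interpolation=3)
x=np.vstack([np.hstack([f(T,291,152),f(T,210,236),f(S,384,157)]),np.hstack([f(P,322,203),f(P,379,235),f(S,355,230)])])
cv2.imwrite('pics/c7.png',np.clip(x*1.6,0,255).astype('uint8'))
for nm,I,n,lo,hi,roi,z in(('bar',T,'top',(19,110,60),(33,255,255),(283,140,299,160),.066),):pass
```

```text
(no output)
```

View pics/c7.png

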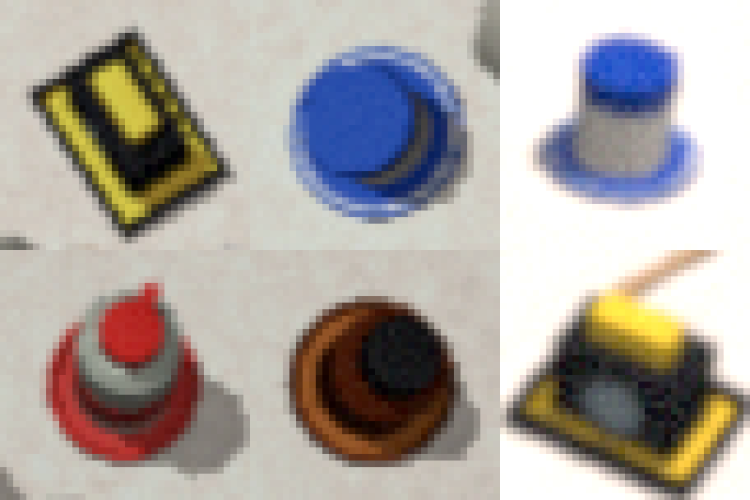

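Run:
```python
from h import *
for n,uv,z,t in(('jar',(206.5,233.5),.064,(.360,.283)),('bottle',(382.6,231.8),.124,(.3612,-.283)),('can',(322.6,195.7),.154,(.4693,-.0916)),('cell',(290.5,148.2),.066,(.650,.0125))):
    print(n,((pix('top',uv,z)-t)*1000).round(1))
```

```text
jar [ 2.4 -1.6]
bottle [-1.1  1.7]
can [ 0.4 -1.1]
cell [-1.1 -1.1]
```

All four are within about 3 mm of centre and upright, and the mortar hasn't moved.

```bash
python3 -c "
from bench import ctrl
print(ctrl.current_t(),ctrl.sign_off())"
```

```text
the job is handed in; nothing more can be done
51.2333 None
```

The bottle, can, jar and cell all stand upright in their own places, each within about 3 mm of centre by the camera check; the mortar was left untouched, and I handed the job in at 51 s of the 104 s allowed.

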